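# Clear the lever interlock and load the wafer tray

## Task

Load the wafer under the microscope: throw the three coloured interlock levers fully home, away from the robot, in the only order the interlock allows, then push the wafer tray by its upright handle fully home under the objective. Which lever is free next can only be felt, so try them gently, back off from any lever that is blocked, and never force a lever or the tray (25 N at most). Leave the wafer lying in its place on the tray, do not touch it, do not knock the microscope, and leave the other things on the bench alone.

Things in the scene. Friction and masses are not known exactly. Their poses are not given: they have to be found in the camera images.
- station: fixed black base plate, 240 (x) x 740 (y) x 20 mm, with levers and microscope on it; placed anew each time, yaw about +-0.1 rad. Origin at bench height (plate spans y -340 to 400 mm). +x points away from the robot, +y to the robot's left, from levers to microscope. A grey lever housing stands on it: x +-75, y -325 to -35 mm, top 70 mm above the bench
- microscope: cream microscope fixed on the station, same origin and axes as it: optical axis at x 0, y 220 mm; heights above the bench: objective tip 165 mm, turret 68 mm across from 235 to 265 mm, head x +-50, y 180 to 400 mm from 260 to 320 mm, eyepieces to 375 mm; column x +-50, y 335 to 385 mm. Not to be knocked
- lever_a_grip (a point): middle of lever a's red grip: a rod 24 mm across, 45 mm long, on a 10 mm steel rod. Pivot axis along station y, at station x 0, y -260 mm, 45 mm above the bench; this point is 92.5 mm from it, the grip spans 70 to 115 mm from it (top 151 mm above the bench at start). Starts leaning 0.4 rad towards the robot (station -x), ends leaning 0.4 rad away (+x)
- lever_a (a joint): angle of red lever a, rad: 0 start, 0.8 thrown against its end stop. Free: 2 to 4 N at the grip, stays where left. Blocked: gives 0.12 rad easily, then resists (about 2 N per mm at the grip). One unthrown lever is free at a time; throwing it home frees the next. The order differs each time, is unrelated to colour or place, and can only be felt. The end stop gives a little; at most 25 N
- lever_b_grip (a point): middle of lever b's yellow grip: a rod 24 mm across, 45 mm long, on a 10 mm steel rod. Pivot axis along station y, at station x 0, y -180 mm, 45 mm above the bench; this point is 92.5 mm from it, the grip spans 70 to 115 mm from it (top 151 mm above the bench at start). Starts leaning 0.4 rad towards the robot (station -x), ends leaning 0.4 rad away (+x)
- lever_b (a joint): angle of yellow lever b, rad: 0 start, 0.8 thrown against its end stop. Free: 2 to 4 N at the grip, stays where left. Blocked: gives 0.12 rad easily, then resists (about 2 N per mm at the grip). One unthrown lever is free at a time; throwing it home frees the next. The order differs each time, is unrelated to colour or place, and can only be felt. The end stop gives a little; at most 25 N
- lever_c_grip (a point): middle of lever c's blue grip: a rod 24 mm across, 45 mm long, on a 10 mm steel rod. Pivot axis along station y, at station x 0, y -100 mm, 45 mm above the bench; this point is 92.5 mm from it, the grip spans 70 to 115 mm from it (top 151 mm above the bench at start). Starts leaning 0.4 rad towards the robot (station -x), ends leaning 0.4 rad away (+x)
- lever_c (a joint): angle of blue lever c, rad: 0 start, 0.8 thrown against its end stop. Free: 2 to 4 N at the grip, stays where left. Blocked: gives 0.12 rad easily, then resists (about 2 N per mm at the grip). One unthrown lever is free at a time; throwing it home frees the next. The order differs each time, is unrelated to colour or place, and can only be felt. The end stop gives a little; at most 25 N
- tray (a joint): travel of the wafer tray, m: 0 at the start, 0.090 = fully home under the objective, where it meets a sprung rubber end stop (about 2 N per mm); it slides along station +y. It is locked (it gives about 5 mm, then stops firmly) until all three levers are fully thrown; then takes 2 to 3 N. It bears no more than 25 N
- tray_handle (a point): middle of the top edge of the tray's aluminium handle plate, 50 mm (station x) x 12 mm (y), upright on the tray's -y end, its top 97 mm and its foot 37 mm above the bench; it is pushed on its -y face, towards station +y
- tray_center (a point): middle of the top face of the dark blue-grey tray, 130 x 130 x 12 mm, 45 mm above the bench, 95 mm towards station +y from the handle plate; the wafer lies here, inside six small white pins
- wafer: grey-violet wafer disc with a die grid, 100 mm across, 4 mm thick, 30 g, lying loose on the tray; origin under its centre
- marker: bystander, to be left alone: black marker pen, 100 mm long, 12 mm thick, lying on the base plate near its robot-side edge, in front of the wafer tray; origin under its middle
- objective: bystander, to be left alone: steel spare objective lens with a yellow band, 30 mm across, 35 mm tall, standing on the base plate on the far side of the tray; origin under its centre
- wafer_case: bystander, to be left alone: closed round blue wafer case, 124 mm across, 28 mm tall, on the bench left of the station; origin under its centre
- bottle: bystander, to be left alone: amber bottle with white cap, 52 mm across, 120 mm tall, on the bench beyond the levers; origin under its centre
- tweezers: bystander, to be left alone: steel tweezers, 120 mm long, 6 mm high, on the bench nearer the robot than the levers; origin under the middle
- dish: bystander, to be left alone: shallow green glass dish, 80 mm across, 16 mm tall, on the bench beyond the tray; origin under its centre
Not all that is in view belongs to the job. Of the things shaped like the wafer, the grey one is meant.

How it is judged:
On the way:
1. all three levers are thrown fully home (value of joint each of lever_a, lever_b, lever_c above 0.74 rad), for 0.2 s.
At the end, for the whole second after the job is handed in: all three levers stand fully thrown (joint above 0.74 of 0.80 rad), the tray is fully home (within 4 mm of 0.090 m), all at rest, and the wafer lies flat on the tray within 8 mm of its middle (all of step 1 and value of joint tray between 0.086 and 0.094 m and horizontal distance between wafer and tray_center below 0.008 m and z of wafer in the frame of tray_center below 0.003 m and linear speed of wafer below 0.01 m/s and velocity of joint each of lever_a, lever_b, lever_c below 0.02 rad/s and velocity of joint tray below 0.02 m/s); the robot touches nothing.
It fails at once if a lever or the tray is pushed with more than 25 N (contact force between any of the fingers, the arm and lever_a above 25 N or contact force between any of the fingers, the arm and lever_b above 25 N or contact force between any of the fingers, the arm and lever_c above 25 N or contact force between any of the fingers, the arm and tray above 25 N).
It fails at once if the robot touches the wafer (contact force between any of the fingers, the arm and wafer above 0.5 N).
It fails at once if the wafer leaves its place on the tray (more than 10 mm off) (horizontal distance between wafer and tray_center above 0.01 m).
It fails at once if the robot knocks the microscope (more than 25 N) (contact force between any of the fingers, the arm and microscope above 25 N).
It fails at once if a bystander is moved more than 15 mm (distance of any of marker, objective, wafer_case, bottle, tweezers, dish from where it was at the start of the episode above 0.015 m).
It also fails if it takes over 72 s, if anything falls off the work surface, if the arm or the gripper's body presses on something with over 40 N, if the wrist force passes 120 N, or if a joint passes its speed limit or range.

## Robot

A 6-joint arm with a two-finger parallel gripper is mounted at the origin on the work surface. World frame = base frame: x ahead of the robot, y to its left, z up, the work surface at z = 0. Lengths are in m, angles in rad, forces in N, time in s.
With the tool pointing down it reaches from about 0.375 to 0.9 m from the base axis. Payload 3.1 kg.
Tool frame: the origin (TCP) lies at the very end of the fingers, on their centre line; the grasp point (between the pads) lies 19 mm behind it (grip_depth is the distance from the TCP to the grasp point, in m); z points along the fingers, y is the line along which they close (so a half turn about z gives the same grasp; the last joint's range is limited). The gripper opens to 85 mm and grips with 20 to 120 N. Pads are 22 mm wide; open, the fingers measure 114 mm over their backs; the gripper's body (76 mm by 85 mm) begins 54 mm behind the grasp point. The pads swing forward as they close: fully open they stand 13 mm farther back than shut.
Start: joints at [1.056, 0.527, 1.433, -0, 1.181, -0.178], TCP at [0.207, 0.59, 0.231] pointing down, gripper open.
Joint ranges: [-3.08, 3.08], [-0.75, 2.2], [0.22, 2.44], [-1.43, 4.57], [0, 2.65], [-2.85, 2.85]. Speed limits (rad/s): [2.79, 2.79, 3.14, 3.14, 3.14, 3.14].

## Interface

Orientations are given as a unit quaternion [x, y, z, w].
In Python, from station import * gives the robot as it stands.
- The arm moves only by the tool apply_moves, never from a script. Its argument "plan" is a list of rows, each a list of 7 numbers: the shift along the tool's x, y, z in m, then the turn, a rotation vector about the tool's x, y, z in rad, then the gripper command: -1 is fully open, 1 is shut, values between are in proportion. In form: [[dx, dy, dz, wx, wy, wz, jaw], ...]. A call has 1 to 8 rows; each row shifts and turns the commanded pose from where the row before left it, along the tool's axes as they then stand; what a row does not reach is not made up. A row lasts 1/8 s, in which the tool goes at most 62.5 mm and 10.7 degrees, less where a joint would pass 70% of its speed; a pose out of reach is approached as far as the arm can. A call is refused whole if a number of a shift passes 0.0625 or a number of a turn 0.188, either way. A call with a gripper value outside its range is refused whole. The fingers move at their own pace and stop on an object; "force" is the grip in N (left out, the last holds). Time passes only in rows, so rows that do not move let the fingers close. It gives the time, the measured TCP pose, the force, the opening and the grip force at its end, in the units of the state.
- sense(): the state, without advancing time (a new reading comes with each control period).
- snapshot(name): name is "scene" or "top" or "wrist"; returns the picture (400x640x3 uint8, red, green, blue); there is no depth.
- calibration(name): a dict with "camera_matrix" (3x3 intrinsics, pixels), "k1" (the pictures are not rectified: a ray, as slopes to the right and down, at radius r is drawn at 1 + k1 r^2 times it, then the intrinsics apply), "R" (3x3) and "t" (3): a world point X has camera coordinates R X + t; the wrist camera has in their place "mount" (4x4, takes a point from camera to tool coordinates, whose origin is the TCP and whose axes are the flange's). Camera axes: x right, y down, z forward; pixel columns grow to the right and rows downward; lengths in m; the calibration is good to about 2 mm. A picture is of the moment at which its call begins: read the wrist's pose just before it. calibration takes no time and is no camera call.
- sign_off(): hands the job in; it is judged then, once.
The state is a dict: "t": time; "q": joint angles; "qd": joint speeds; "tau": joint torques, N m; "tcp_pos": TCP position; "tool_rot": TCP orientation; "force": force on the tool from outside, world axes, zero at the start; "ft_torque": the same for the moment, N m; "finger_gap": opening from 0.0 (shut) to 1.0 (fully open); "gripper_force": force on a finger pad.
Only numpy, scipy, OpenCV 4.12 (cv2) and the standard library are available. Lean on these libraries where they do the work, as an engineer would, in place of code of your own. Each camera call takes 0.05 s, during which the arm holds its last target. There are 200 camera calls.

## Working session

There is one attempt and no reset: what is moved stays moved. The work goes in short steps, Python scripts to look and compute and a tool call to move; the robot and the scene stay as the last step left them, time stands still between calls to the robot, and variables do not carry over. Pictures are saved under pics/ and viewed, at most 10 in all, crops included, and the job is handed in when it is done.

Besides the shell and the picture viewer there is one more tool, called in YAML: its name, and indented under it one key for each argument. apply_moves: Moves the arm, as the interface text tells. Its arguments: {"type":"object","properties":{"plan":{"type":"array"},"force":{"type":"number"}},"required":["plan"]}

```bash
mkdir -p pics
python3 - <<'E'
from station import *
import cv2
s=sense();print(s)
for n in("scene","top"):
    cv2.imwrite(f"pics/{n}0.png",snapshot(n)[:,:,::-1]);c=calibration(n);print(n,c)
print(calibration("wrist"))
E
```

```text
{'t': 0.0, 'q': array([ 1.05546740e+00,  5.28468021e-01,  1.43386752e+00, -4.64378795e-05,
        1.18137427e+00, -1.78499775e-01]), 'qd': array([-9.64653711e-05,  8.36453019e-04, -9.50896821e-04, -1.02047220e-03,
       -7.10873373e-04, -8.72785003e-04]), 'tau': array([ 1.77172446e-03, -4.42366469e+01, -1.78024936e+01, -9.15125179e-05,
        8.59327381e-03, -2.58409480e-07]), 'tcp_pos': array([0.20619774, 0.58927314, 0.23034352]), 'tool_rot': array([ 1.67610759e-01,  9.85852683e-01, -1.00281489e-03, -3.39721992e-04]), 'force': array([-0.40401223, -0.24213273, -0.8713152 ]), 'ft_torque': array([ 0.04521948, -0.04978107,  0.02120878]), 'gripper_force': 0.0, 'finger_gap': 1.0040506941531264}
scene {'camera_matrix': array([[487.397828  ,   0.        , 328.63536283],
       [  0.        , 487.397828  , 201.53062018],
       [  0.        ,   0.        ,   1.        ]]), 'k1': -0.06042384507126356, 'R': array([[ 0.00522454,  0.99991483,  0.01196   ],
       [ 0.56190848,  0.00695783, -0.82717014],
       [-0.82718291,  0.01104201, -0.56182427]]), 't': array([-0.10227731, -0.20161692,  1
[... 270 characters left out ...]

       [-0.98052563,  0.01938514, -0.19543212],
       [ 0.19560991,  0.00772499, -0.98065136]]), 't': array([0.12333932, 0.55105494, 1.26901813])}
{'camera_matrix': array([[283.86020797,   0.        , 318.88365225],
       [  0.        , 283.86020797, 200.53664548],
       [  0.        ,   0.        ,   1.        ]]), 'k1': -0.04430321545831805, 'mount': array([[-2.41362001e-04, -9.45432654e-01, -3.25817492e-01,
         8.42510581e-02],
       [ 9.99999738e-01, -4.50624963e-04,  5.66800805e-04,
         3.50772304e-04],
       [-6.82693485e-04, -3.25817270e-01,  9.45432515e-01,
        -1.43042284e-01],
       [ 0.00000000e+00,  0.00000000e+00,  0.00000000e+00,
         1.00000000e+00]])}
```

View pics/top0.png

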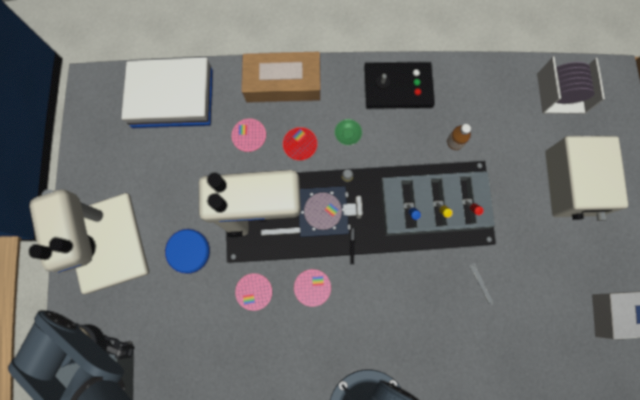

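View pics/scene0.png

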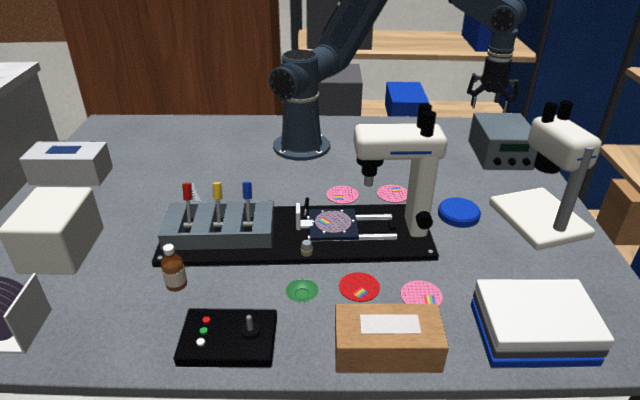

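The top view shows the black plate with corners at about (486,162), (494,244) and (228,262). The grips are red (478,210), yellow (447,213) and blue (416,215), with the handle at (355,207). The grey-violet wafer is on the tray at (323,211). The pink discs at (249,134), (253,292) and (312,288) and the red one at (300,143) are decoys. A second microscope at (60,230) is not on the station.

```bash
cat > h.py <<'E'
from station import *
import cv2, numpy as np
from scipy.optimize import least_squares
from scipy.spatial.transform import Rotation as Ro
def proj(n,X,c=None):
    c=c or calibration(n); p=np.atleast_2d(X)@c["R"].T+c["t"]; s=p[:,:2]/p[:,2:]
    s=s*(1+c["k1"]*(s**2).sum(1,keepdims=True)); K=c["camera_matrix"]
    return s*[K[0,0],K[1,1]]+K[:2,2]
def wcal(s):
    c=dict(calibration("wrist"));T=np.eye(4);T[:3,:3]=Ro.from_quat(s["tool_rot"]).as_matrix();T[:3,3]=s["tcp_pos"]
    M=np.linalg.inv(T@c["mount"]);c["R"],c["t"]=M[:3,:3],M[:3,3];return c
def st2w(P,X):
    X=np.atleast_2d(X);c,s=np.cos(P[2]),np.sin(P[2])
    return np.c_[P[0]+c*X[:,0]-s*X[:,1],P[1]+s*X[:,0]+c*X[:,1],X[:,2]]
def grip(i,q=-0.4,r=.0925): return [r*np.sin(q),[-.26,-.18,-.10][i],.045+r*np.cos(q)]
E
python3 - <<'E'
from h import *
obs=[]
for n in("top","scene"):
    im=cv2.imread(f"pics/{n}0.png");hsv=cv2.cvtColor(im,cv2.COLOR_BGR2HSV)
    roi={"top":(400,500,195,230),"scene":(175,260,178,204)}[n]
    for i,(a,b) in enumerate([(170,188),(20,33),(105,122)]):
        h=hsv[...,0].astype(int); h=np.where((h<10),h+180,h) if i==0 else h
        m=((h>=a)&(h<=b)&(hsv[...,1]>150)&(hsv[...,2]>60)).astype(np.uint8)
        k=np.zeros_like(m);k[roi[2]:roi[3],roi[0]:roi[1]]=1;m*=k
        M=cv2.moments(m,True);p=(M["m10"]/M["m00"],M["m01"]/M["m00"]);print(n,i,M["m00"],p);obs.append((n,grip(i),p))
    
for X,p in [((.12,-.34,.02),(486,162)),((-.12,-.34,.02),(494.5,244)),((-.12,.4,.02),(228,262))]: obs.append(("top",X,p))
f=lambda P:np.concatenate([proj(n,st2w(P,X))[0]-p for n,X,p in obs])
r=least_squares(f,[.45,-.1,0],loss="soft_l1");P=r.x;print(P,f(P).reshape(-1,2).round(1))
np.save("P.npy",P)
print(st2w(P,[grip(0),grip(1),grip(2)]).round(3))
im=cv2.imread("pics/top0.png");w=cv2.resize(im[150:275,220:500],None,fx=2.8,fy=2.8,interpolation=cv2.INTER_CUBIC)
def dot(X):
    for p in proj("top",st2w(P,X)): cv2.circle(w,tuple(int(v) for v in ((p-[220,150]+.5)*2.8)),3,(0,255,0),1)
dot([grip(i) for i in range(3)]);dot([[a,b,.02] for a in(-.12,.12) for b in(-.34,.4)]);dot([[a,b,.07] for a in(-.075,.075) for b in(-.325,-.035)])
cv2.imwrite("pics/crop.png",w)
E
```

```text
top 0 93.0 (476.4731182795699, 209.1290322580645)
top 1 99.0 (445.3939393939394, 211.40404040404042)
top 2 87.0 (414.4367816091954, 213.82758620689654)
scene 0 129.0 (186.69767441860466, 190.80620155038758)
scene 1 121.0 (216.80165289256198, 190.47107438016528)
scene 2 124.0 (246.7741935483871, 189.58870967741936)
[ 0.52948984 -0.02035426  0.04237635] [[ 0.   0.5]
 [ 0.3  0.2]
 [-0.  -0.2]
 [ 0.2  0.4]
 [-0.   0.2]
 [-0.1  0.6]
 [-0.2 -1.5]
 [ 2.   0.9]
 [-2.1  0.1]]
[[ 0.505 -0.282  0.13 ]
 [ 0.501 -0.202  0.13 ]
 [ 0.498 -0.122  0.13 ]]
```

View pics/crop.png

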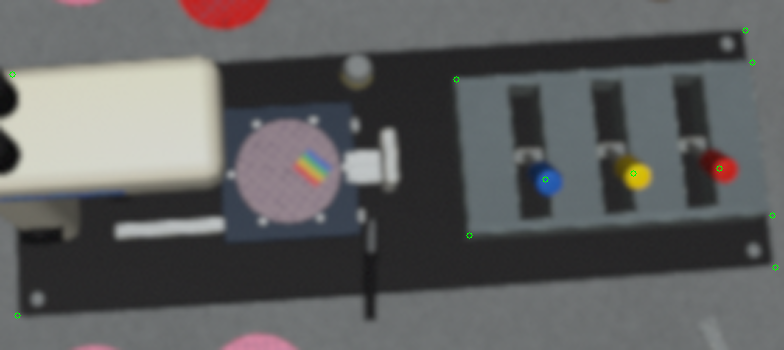

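The grip fit is good: the projected points land on all three grips to about 0.5 px. The wafer choice is the grey-violet disc on the tray inside the pins. Next I shut the gripper, align the tool with the station and move in front of the microscope.

apply_moves:
  plan:
    - [0, 0, 0, 0, 0, -0.126, 1]
    - [0, 0, 0, 0, 0, -0.126, 1]
    - [0, 0, 0, 0, 0, -0.127, 1]
    - [-0.025, -0.045, 0, 0, 0, 0, 1]
    - [-0.025, -0.045, 0, 0, 0, 0, 1]
    - [-0.025, -0.045, 0, 0, 0, 0, 1]
    - [-0.025, -0.045, 0, 0, 0, 0, 1]
    - [-0.025, -0.045, 0, 0, 0, 0, 1]
  force: 20

```text
t: 1.1
tcp_pos: [0.3414, 0.3688, 0.2311]
tool_rot: [-0.021, 1.0, -0.0, -0.0]
force: [-0.1, -0.5, -0.3]
finger_gap: -0.001
gripper_force: 0.0
```

```bash
cat >> h.py <<'E'
P=np.load("P.npy")
def stat():
    s=sense();c,n=np.cos(P[2]),np.sin(P[2]);d=s["tcp_pos"][:2]-P[:2]
    R=Ro.from_quat(s["tool_rot"]).as_matrix();f=s["force"]
    print("t",round(s["t"],2),"station",np.round([c*d[0]+n*d[1],c*d[1]-n*d[0],s["tcp_pos"][2]],4),"F",np.round([c*f[0]+n*f[1],c*f[1]-n*f[0],f[2]],2),"yawerr",np.arctan2(-R[1,0],-R[0,0])-P[2],"tilt",R[:2,2].round(3),"gap",round(s["finger_gap"],2),"q",s["q"].round(2))
    return s
E
python3 -c "
from h import *
stat()"
```

```text
t 1.1 station [-0.1715  0.3968  0.2311] F [-0.08 -0.49 -0.27] yawerr 0.000127170889725213 tilt [-0. -0.] gap -0.0 q [ 0.6   0.36  1.73 -0.    1.04 -1.01]
```

apply_moves:
  plan:
    - [-0.005, -0.05, 0, 0, 0, 0, 1]
    - [-0.005, -0.05, 0, 0, 0, 0, 1]
    - [-0.005, -0.05, 0, 0, 0, 0, 1]
    - [-0.005, -0.05, 0, 0, 0, 0, 1]
    - [-0.005, -0.05, 0, 0, 0, 0, 1]
    - [-0.005, -0.05, 0, 0, 0, 0, 1]
    - [-0.005, -0.05, 0, 0, 0, 0, 1]
    - [0, -0.05, 0, 0, 0, 0, 1]

```text
t: 2.1
tcp_pos: [0.3929, -0.0296, 0.2313]
tool_rot: [-0.021, 1.0, -0.0, 0.0]
force: [0.2, -0.1, 0.1]
finger_gap: -0.002
gripper_force: 0.0
```

apply_moves:
  plan:
    - [0, -0.05, 0, 0, 0, 0, 1]
    - [0, -0.047, 0, 0, 0, 0, 1]
    - [-0.02, 0, 0.05, 0, 0, 0, 1]
    - [-0.01, 0, 0, 0, 0, 0, 1]
    - [0, 0, 0, 0, 0, 0, 1]

```text
t: 2.72
tcp_pos: [0.4273, -0.1231, 0.1819]
tool_rot: [-0.022, 1.0, -0.0, 0.0]
force: [0.1, 0.6, 0.4]
finger_gap: 0.002
gripper_force: 0.0
```

Run:
```python
from h import *
s=stat();c=wcal(s)
im=snapshot("wrist")[:,:,::-1].copy()
for p in proj("wrist",st2w(P,[grip(i) for i in range(3)]+[[0,.035,.097],[0,.13,.045]]),c):
    print(p.round(0)); cv2.circle(im,tuple(int(v) for v in np.clip(p,-999,2999)),4,(0,255,0),1)
cv2.imwrite("pics/w1.png",im)
```

```text
t 2.73 station [-0.1064 -0.0983  0.1819] F [0.16 0.58 0.41] yawerr 0.001458022962668018 tilt [ 0. -0.] gap 0.0 q [-0.53  0.37  1.92 -0.    0.85 -2.15]
[128. 298.]
[220. 299.]
[316. 300.]
[452. 307.]
[512. 276.]
```

View pics/w1.png

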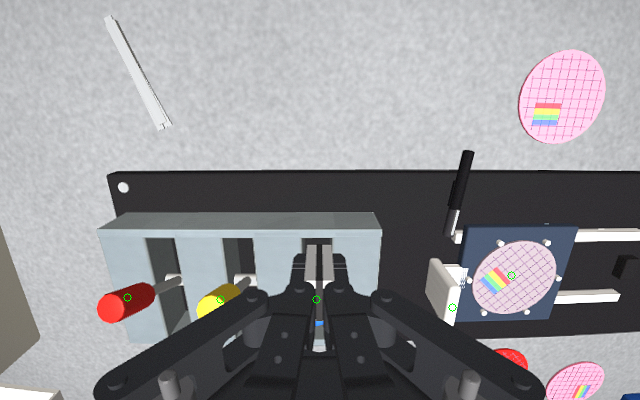

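The wrist view has the predicted points on the red (127,297) and yellow (220,299) grips; blue is hidden behind the fingers at (316,300). The handle stands at about (440,290). Next I lower in front of blue and probe it.

apply_moves:
  plan:
    - [0, -0.002, 0.03, 0, 0, 0, 1]
    - [0, 0, 0.03, 0, 0, 0, 1]
    - [-0.015, 0, 0, 0, 0, 0, 1]
    - [-0.015, 0, 0, 0, 0, 0, 1]
    - [-0.008, 0, 0, 0, 0, 0, 1]
    - [-0.008, 0, 0, 0, 0, 0, 1]
    - [-0.004, 0, 0, 0, 0, 0, 1]
    - [0, 0, 0, 0, 0, 0, 1]

```text
t: 3.78
tcp_pos: [0.4766, -0.123, 0.1213]
tool_rot: [-0.021, 1.0, 0.0, -0.0]
force: [-2.5, 0.5, 0.9]
finger_gap: -0.001
gripper_force: 1.0
```

```bash
python3 -c "
from h import *
stat()"
```

```text
t 3.77 station [-0.0572 -0.1004  0.1213] F [-2.51  0.61  0.91] yawerr -0.0002329556919932682 tilt [-0.  0.] gap -0.0 q [-0.48  0.53  1.86  0.    0.75 -2.09]
```

apply_moves:
  plan:
    - [-0.003, 0, 0, 0, 0, 0, 1]
    - [-0.002, 0, 0, 0, 0, 0, 1]
    - [0, 0, 0, 0, 0, 0, 1]

```text
t: 4.15
tcp_pos: [0.4818, -0.1231, 0.1212]
tool_rot: [-0.021, 1.0, 0.0, -0.0]
force: [-3.3, 0.3, 2.9]
finger_gap: 0.0
gripper_force: 1.7
```

apply_moves:
  plan:
    - [-0.002, 0, 0, 0, 0, 0, 1]
    - [-0.002, 0, 0, 0, 0, 0, 1]
    - [0, 0, 0, 0, 0, 0, 1]

```text
t: 4.53
tcp_pos: [0.4837, -0.1227, 0.1212]
tool_rot: [-0.021, 1.0, 0.0, -0.002]
force: [-8.2, -1.8, 5.8]
finger_gap: 0.002
gripper_force: 4.1
```

Blue resists: 8 N and rising, with the arm lagging its command. I back off and try yellow.

apply_moves:
  plan:
    - [0.02, 0, 0, 0, 0, 0, 1]
    - [0.025, 0, 0, 0, 0, 0, 1]
    - [0, -0.04, 0, 0, 0, 0, 1]
    - [0, -0.04, 0, 0, 0, 0, 1]
    - [-0.02, 0, 0, 0, 0, 0, 1]
    - [-0.02, 0, 0, 0, 0, 0, 1]
    - [0, 0, 0, 0, 0, 0, 1]

```text
t: 5.4
tcp_pos: [0.4864, -0.2041, 0.1213]
tool_rot: [-0.021, 1.0, -0.001, 0.002]
force: [0.8, 0.6, -0.6]
finger_gap: -0.001
gripper_force: 0.0
```

apply_moves:
  plan:
    - [-0.003, 0, 0, 0, 0, 0, 1]
    - [-0.003, 0, 0, 0, 0, 0, 1]
    - [0, 0, 0, 0, 0, 0, 1]

```text
t: 5.78
tcp_pos: [0.4898, -0.2027, 0.1214]
tool_rot: [-0.021, 1.0, 0.0, -0.0]
force: [-1.7, 0.4, 2.4]
finger_gap: 0.003
gripper_force: 1.0
```

```bash
python3 -c "
from h import *
stat()"
```

```text
t 5.78 station [-0.0474 -0.1805  0.1214] F [-1.72  0.48  2.37] yawerr -0.00012389180605501537 tilt [-0.  0.] gap 0.0 q [-0.6   0.56  1.77 -0.    0.81 -2.22]
```

apply_moves:
  plan:
    - [-0.003, 0, 0, 0, 0, 0, 1]
    - [-0.002, 0, 0, 0, 0, 0, 1]
    - [0, 0, 0, 0, 0, 0, 1]

```text
t: 6.15
tcp_pos: [0.4954, -0.2026, 0.1213]
tool_rot: [-0.021, 1.0, 0.0, 0.0]
force: [-2.0, 0.3, 0.4]
finger_gap: -0.0
gripper_force: 1.0
```

Yellow moves freely at 2 N, so I throw it.

apply_moves:
  plan:
    - [-0.006, 0, 0, 0, 0, 0, 1]
    - [-0.006, 0, 0, 0, 0, 0, 1]
    - [-0.006, 0, 0, 0, 0, 0, 1]
    - [-0.006, 0, 0, 0, 0, 0, 1]
    - [-0.006, 0, 0, 0, 0, 0, 1]
    - [-0.006, 0, 0, 0, 0, 0, 1]
    - [-0.004, 0, 0, 0, 0, 0, 1]
    - [0, 0, 0, 0, 0, 0, 1]

```text
t: 7.15
tcp_pos: [0.536, -0.201, 0.1212]
tool_rot: [-0.021, 1.0, -0.0, 0.001]
force: [-0.3, 0.2, 0.7]
finger_gap: 0.001
gripper_force: 0.4
```

apply_moves:
  plan:
    - [-0.003, 0, 0, 0, 0, 0, 1]
    - [-0.003, 0, 0, 0, 0, 0, 1]
    - [0, 0, 0, 0, 0, 0, 1]

```text
t: 7.52
tcp_pos: [0.5412, -0.2007, 0.121]
tool_rot: [-0.021, 1.0, 0.0, -0.0]
force: [-1.9, -0.9, -0.3]
finger_gap: -0.001
gripper_force: 0.8
```

```bash
python3 -c "
from h import *
stat()"
```

```text
t 7.53 station [ 0.0041 -0.1806  0.121 ] F [-1.92 -0.77 -0.31] yawerr -0.00021657350484877158 tilt [-0.  0.] gap -0.0 q [-0.55  0.61  1.65  0.    0.88 -2.16]
```

apply_moves:
  plan:
    - [-0.003, 0, 0, 0, 0, 0, 1]
    - [-0.002, 0, 0, 0, 0, 0, 1]
    - [0, 0, 0, 0, 0, 0, 1]

```text
t: 7.9
tcp_pos: [0.5465, -0.2004, 0.1213]
tool_rot: [-0.021, 1.0, 0.0, 0.0]
force: [-1.8, -0.3, -0.6]
finger_gap: 0.004
gripper_force: 0.9
```

apply_moves:
  plan:
    - [-0.002, 0, 0, 0, 0, 0, 1]
    - [-0.001, 0, 0, 0, 0, 0, 1]
    - [0, 0, 0, 0, 0, 0, 1]

```text
t: 8.28
tcp_pos: [0.5495, -0.2004, 0.1214]
tool_rot: [-0.021, 1.0, -0.0, 0.0]
force: [-2.0, -0.0, 0.2]
finger_gap: 0.003
gripper_force: 0.9
```

apply_moves:
  plan:
    - [-0.002, 0, 0, 0, 0, 0, 1]
    - [-0.001, 0, 0, 0, 0, 0, 1]
    - [0, 0, 0, 0, 0, 0, 1]

```text
t: 8.65
tcp_pos: [0.5512, -0.2002, 0.121]
tool_rot: [-0.021, 1.0, 0.0, -0.001]
force: [-3.5, -1.3, -0.2]
finger_gap: 0.005
gripper_force: 2.2
```

apply_moves:
  plan:
    - [-0.002, 0, 0, 0, 0, 0, 1]
    - [-0.001, 0, 0, 0, 0, 0, 1]
    - [0, 0, 0, 0, 0, 0, 1]

```text
t: 9.02
tcp_pos: [0.5523, -0.2, 0.1207]
tool_rot: [-0.022, 1.0, 0.0, -0.003]
force: [-8.1, -2.1, 0.2]
finger_gap: -0.002
gripper_force: 4.0
```

Yellow is at its end stop (force climbing past 8 N). I back off and try red.

apply_moves:
  plan:
    - [-0.001, 0, 0, 0, 0, 0, 1]
    - [0, 0, 0, 0, 0, 0, 1]
    - [0.055, 0, 0, 0, 0, 0, 1]
    - [0.057, 0, 0, 0, 0, 0, 1]
    - [0, -0.04, 0, 0, 0, 0, 1]
    - [0, -0.04, 0, 0, 0, 0, 1]
    - [-0.02, 0, 0, 0, 0, 0, 1]
    - [0, 0, 0, 0, 0, 0, 1]

```text
t: 10.02
tcp_pos: [0.4701, -0.2856, 0.122]
tool_rot: [-0.021, 1.0, -0.002, 0.002]
force: [0.3, -0.1, -0.6]
finger_gap: 0.001
gripper_force: 0.0
```

Run:
```python
from h import *
stat()
im=snapshot("top")[:,:,::-1]
def at(q): return proj("top",st2w(P,grip(1,q)))[0].round(1)
print([ (q,at(q-.4)) for q in(0,.6,.8)])
h=cv2.cvtColor(im.copy(),cv2.COLOR_BGR2HSV);m=cv2.inRange(h,(20,150,60),(33,255,255));m[:180]=0;m[230:]=0;m[:,:400]=0;m[:,500:]=0
M=cv2.moments(m,True);print(M["m00"],M["m10"]/max(M["m00"],1),M["m01"]/max(M["m00"],1))
```

```text
t 10.03 station [-0.0706 -0.2625  0.122 ] F [ 0.28 -0.16 -0.61] yawerr -0.00045990320528044304 tilt [ 0.005 -0.003] gap 0.0 q [-0.75  0.58  1.72  0.    0.83 -2.36]
[(0, array([445.7, 211.6])), (0.6, array([443.9, 190.1])), (0.8, array([442.6, 183.9]))]
0.0 0.0 0.0
```

apply_moves:
  plan:
    - [-0.01, 0, 0, 0, 0, 0, 1]
    - [-0.008, 0, 0, 0, 0, 0, 1]
    - [-0.004, 0, 0, 0, 0, 0, 1]
    - [-0.002, 0, 0, 0, 0, 0, 1]
    - [0, 0, 0, 0, 0, 0, 1]

```text
t: 10.7
tcp_pos: [0.4918, -0.2826, 0.1212]
tool_rot: [-0.021, 1.0, 0.0, 0.0]
force: [-2.7, 1.0, 1.1]
finger_gap: -0.001
gripper_force: 1.0
```

apply_moves:
  plan:
    - [-0.003, 0, 0, 0, 0, 0, 1]
    - [-0.002, 0, 0, 0, 0, 0, 1]
    - [0, 0, 0, 0, 0, 0, 1]

```text
t: 11.08
tcp_pos: [0.4969, -0.2827, 0.1213]
tool_rot: [-0.021, 1.0, -0.0, 0.0]
force: [-1.8, 0.9, 1.1]
finger_gap: 0.0
gripper_force: 1.1
```

```bash
python3 -c "
from h import *
stat()"
```

```text
t 11.07 station [-0.0436 -0.2608  0.1213] F [-1.72  0.94  1.09] yawerr -0.0002498230673712576 tilt [ 0.001 -0.   ] gap 0.0 q [-0.71  0.61  1.67  0.    0.87 -2.33]
```

Red passes the blocked range at 2 N, so it is free.

apply_moves:
  plan:
    - [-0.003, 0, 0, 0, 0, 0, 1]
    - [-0.003, 0, 0, 0, 0, 0, 1]
    - [0, 0, 0, 0, 0, 0, 1]

```text
t: 11.45
tcp_pos: [0.5033, -0.2826, 0.1213]
tool_rot: [-0.021, 1.0, -0.0, 0.001]
force: [-1.9, 0.1, 0.6]
finger_gap: -0.001
gripper_force: 0.7
```

apply_moves:
  plan:
    - [-0.006, 0, 0, 0, 0, 0, 1]
    - [-0.006, 0, 0, 0, 0, 0, 1]
    - [-0.006, 0, 0, 0, 0, 0, 1]
    - [-0.006, 0, 0, 0, 0, 0, 1]
    - [-0.006, 0, 0, 0, 0, 0, 1]
    - [-0.006, 0, 0, 0, 0, 0, 1]
    - [-0.006, 0, 0, 0, 0, 0, 1]
    - [0, 0, 0, 0, 0, 0, 1]

```text
t: 12.45
tcp_pos: [0.5455, -0.2806, 0.121]
tool_rot: [-0.021, 1.0, -0.0, 0.001]
force: [-0.4, 0.7, -0.8]
finger_gap: -0.002
gripper_force: 0.3
```

apply_moves:
  plan:
    - [-0.003, 0, 0, 0, 0, 0, 1]
    - [-0.003, 0, 0, 0, 0, 0, 1]
    - [-0.002, 0, 0, 0, 0, 0, 1]
    - [0, 0, 0, 0, 0, 0, 1]

```text
t: 12.95
tcp_pos: [0.5528, -0.2802, 0.1213]
tool_rot: [-0.021, 1.0, 0.0, 0.0]
force: [-1.7, 0.5, -0.7]
finger_gap: -0.001
gripper_force: 0.8
```

```bash
python3 -c "
from h import *
stat()"
```

```text
t 12.95 station [ 0.0123 -0.2606  0.1213] F [-1.65  0.62 -0.73] yawerr -0.00024568228314063995 tilt [0. 0.] gap -0.0 q [-0.65  0.66  1.54  0.    0.94 -2.26]
```

apply_moves:
  plan:
    - [-0.002, 0, 0, 0, 0, 0, 1]
    - [-0.002, 0, 0, 0, 0, 0, 1]
    - [0, 0, 0, 0, 0, 0, 1]

```text
t: 13.32
tcp_pos: [0.5552, -0.28, 0.121]
tool_rot: [-0.021, 1.0, 0.0, -0.002]
force: [-5.2, -1.2, -0.3]
finger_gap: -0.002
gripper_force: 2.5
```

apply_moves:
  plan:
    - [-0.002, 0, 0, 0, 0, 0, 1]
    - [0, 0, 0, 0, 0, 0, 1]

```text
t: 13.58
tcp_pos: [0.5559, -0.2799, 0.1207]
tool_rot: [-0.022, 1.0, 0.001, -0.003]
force: [-8.0, -0.6, -0.6]
finger_gap: 0.001
gripper_force: 3.7
```

Red is home. Back off and go to blue.

apply_moves:
  plan:
    - [-0.001, 0, 0, 0, 0, 0, 1]
    - [0.057, 0, 0, 0, 0, 0, 1]
    - [0.057, 0, 0, 0, 0, 0, 1]
    - [0, 0.054, 0, 0, 0, 0, 1]
    - [0, 0.054, 0, 0, 0, 0, 1]
    - [0, 0.052, 0, 0, 0, 0, 1]
    - [-0.02, 0, 0, 0, 0, 0, 1]
    - [0, 0, 0, 0, 0, 0, 1]

```text
t: 14.58
tcp_pos: [0.4623, -0.1247, 0.1222]
tool_rot: [-0.022, 1.0, -0.001, 0.003]
force: [0.1, -0.3, 0.3]
finger_gap: 0.001
gripper_force: 0.0
```

apply_moves:
  plan:
    - [-0.01, 0, 0, 0, 0, 0, 1]
    - [-0.008, 0, 0, 0, 0, 0, 1]
    - [-0.006, 0, 0, 0, 0, 0, 1]
    - [-0.003, 0, 0, 0, 0, 0, 1]
    - [0, 0, 0, 0, 0, 0, 1]

```text
t: 15.2
tcp_pos: [0.4855, -0.123, 0.1212]
tool_rot: [-0.021, 1.0, 0.0, -0.0]
force: [-1.7, -0.5, 1.7]
finger_gap: -0.002
gripper_force: 1.1
```

```bash
python3 -c "
from h import *
stat()"
```

```text
t 15.2 station [-0.0483 -0.1007  0.1212] F [-1.76 -0.43  1.71] yawerr -0.00031348426601677387 tilt [-0.001  0.   ] gap -0.0 q [-0.47  0.54  1.84 -0.    0.76 -2.08]
```

apply_moves:
  plan:
    - [-0.003, 0, 0, 0, 0, 0, 1]
    - [-0.003, 0, 0, 0, 0, 0, 1]
    - [0, 0, 0, 0, 0, 0, 1]

```text
t: 15.58
tcp_pos: [0.4922, -0.1226, 0.1213]
tool_rot: [-0.021, 1.0, 0.0, 0.0]
force: [-2.3, 0.1, 1.0]
finger_gap: 0.001
gripper_force: 0.9
```

apply_moves:
  plan:
    - [-0.006, 0, 0, 0, 0, 0, 1]
    - [-0.006, 0, 0, 0, 0, 0, 1]
    - [-0.006, 0, 0, 0, 0, 0, 1]
    - [-0.006, 0, 0, 0, 0, 0, 1]
    - [-0.006, 0, 0, 0, 0, 0, 1]
    - [-0.006, 0, 0, 0, 0, 0, 1]
    - [-0.006, 0, 0, 0, 0, 0, 1]
    - [0, 0, 0, 0, 0, 0, 1]

```text
t: 16.58
tcp_pos: [0.5349, -0.121, 0.1211]
tool_rot: [-0.021, 1.0, -0.0, 0.001]
force: [-0.1, -0.2, 0.2]
finger_gap: -0.0
gripper_force: 0.3
```

apply_moves:
  plan:
    - [-0.004, 0, 0, 0, 0, 0, 1]
    - [-0.004, 0, 0, 0, 0, 0, 1]
    - [-0.003, 0, 0, 0, 0, 0, 1]
    - [0, 0, 0, 0, 0, 0, 1]

```text
t: 17.08
tcp_pos: [0.5453, -0.1205, 0.1213]
tool_rot: [-0.021, 1.0, -0.0, 0.0]
force: [-2.2, -0.0, -0.3]
finger_gap: -0.0
gripper_force: 0.7
```

apply_moves:
  plan:
    - [-0.002, 0, 0, 0, 0, 0, 1]
    - [-0.002, 0, 0, 0, 0, 0, 1]
    - [0, 0, 0, 0, 0, 0, 1]

```text
t: 17.45
tcp_pos: [0.5476, -0.1202, 0.121]
tool_rot: [-0.021, 1.0, 0.0, -0.001]
force: [-5.5, -1.8, -0.2]
finger_gap: 0.001
gripper_force: 2.2
```

```bash
python3 -c "
from h import *
stat()"
```

```text
t 17.45 station [ 0.0138 -0.1006  0.121 ] F [-5.56 -1.61 -0.19] yawerr 0.00023400102462108052 tilt [-0.003  0.   ] gap 0.0 q [-0.41  0.6   1.69 -0.    0.86 -2.03]
```

apply_moves:
  plan:
    - [-0.002, 0, 0, 0, 0, 0, 1]
    - [-0.001, 0, 0, 0, 0, 0, 1]
    - [0, 0, 0, 0, 0, 0, 1]

```text
t: 17.82
tcp_pos: [0.5486, -0.1201, 0.1206]
tool_rot: [-0.022, 1.0, 0.0, -0.004]
force: [-8.7, -2.4, 1.0]
finger_gap: 0.0
gripper_force: 4.0
```

apply_moves:
  plan:
    - [0.057, 0, 0, 0, 0, 0, 1]
    - [0.057, 0, 0, 0, 0, 0, 1]
    - [0, 0, -0.06, 0, 0, 0, 1]
    - [0, 0.05, -0.03, 0, 0, 0, 1]
    - [0, 0.04, 0, 0, 0, 0, 1]
    - [0, 0, 0, 0, 0, 0, 1]

```text
t: 18.58
tcp_pos: [0.4353, -0.0334, 0.2126]
tool_rot: [-0.023, 1.0, -0.0, 0.003]
force: [0.1, 0.3, 0.7]
finger_gap: -0.001
gripper_force: 0.0
```

Run:
```python
from h import *
s=stat();c=wcal(s)
im=snapshot("wrist")[:,:,::-1].copy()
X=[grip(i,.4) for i in range(3)]+[[x,y,.097] for y in(.02,.03,.04) for x in(-.025,.025)]
for p in proj("wrist",st2w(P,X),c):
    print(p.round(0)); cv2.circle(im,tuple(int(v) for v in np.clip(p,-999,2999)),3,(0,255,0),1)
cv2.imwrite("pics/w2.png",im)
```

```text
t 18.57 station [-0.0947 -0.009   0.2126] F [0.09 0.28 0.67] yawerr 0.0032130996020135263 tilt [ 0.005 -0.001] gap -0.0 q [-0.33  0.3   1.91  0.    0.92 -1.95]
[ 78. 323.]
[151. 326.]
[228. 328.]
[346. 259.]
[344. 298.]
[356. 259.]
[354. 298.]
[365. 259.]
[363. 298.]
```

View pics/w2.png

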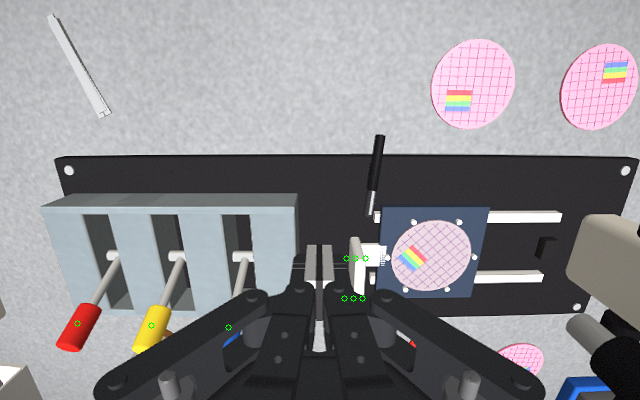

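Red (78,325) and yellow (152,328) sit exactly at their thrown positions; blue is partly behind the gripper. I fit the handle box at about (355,255) in a crop.

Run:
```python
from h import *
s=stat();c=wcal(s)
im=snapshot("wrist")[:,:,::-1].copy()[180:330,290:450]
w=cv2.resize(im,None,fx=4,fy=4,interpolation=cv2.INTER_CUBIC)
for y,col in((.03,(0,0,255)),(.04,(0,200,0))):
    q=[[x,y+d,z] for z in(.037,.097) for x,d in((-.025,-.006),(.025,-.006),(.025,.006),(-.025,.006))]+[[x,y+.095+d,.045] for x,d in((-.065,-.065),(.065,-.065),(.065,.065),(-.065,.065))]
    p=((proj("wrist",st2w(P,q),c)-[290,180]+.5)*4).astype(np.int32)
    for k in(0,4,8): cv2.polylines(w,[p[k:k+4]],True,col,1)
cv2.imwrite("pics/w3.png",w)
```

```text
t 18.62 station [-0.0944 -0.0103  0.2123] F [ 0.45  0.42 -0.51] yawerr 0.002218832645326324 tilt [ 0.005 -0.001] gap 0.0 q [-0.34  0.3   1.91  0.    0.92 -1.95]
```

View pics/w3.png

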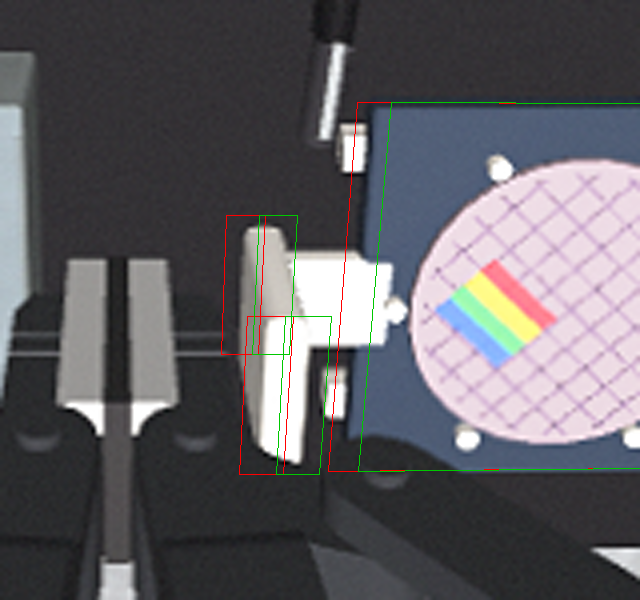

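The handle centre fits at y ≈ 0.035 (pushed face at about 0.029), with the tray outline agreeing. Next I go over the gap, descend and approach.

apply_moves:
  plan:
    - [-0.047, 0.003, 0, 0, 0, 0, 1]
    - [-0.047, 0.002, 0, 0, 0, 0, 1]
    - [0, 0, 0.05, 0, 0, 0, 1]
    - [0, 0, 0.05, 0, 0, 0, 1]
    - [0, 0, 0.042, 0, 0, 0, 1]
    - [0, 0, 0, 0, 0, 0, 1]

```text
t: 19.42
tcp_pos: [0.5262, -0.0269, 0.0662]
tool_rot: [-0.02, 1.0, 0.001, -0.003]
force: [-0.3, -0.2, 0.8]
finger_gap: -0.002
gripper_force: 0.0
```

```bash
python3 -c "
from h import *
stat()"
```

```text
t 19.43 station [-0.0036 -0.0064  0.0662] F [-0.35 -0.18  0.82] yawerr -0.0021232471889927745 tilt [-0.006  0.002] gap -0.0 q [-0.26  0.66  1.8  -0.    0.69 -1.87]
```

apply_moves:
  plan:
    - [-0.003, 0.006, 0, 0, 0, 0, 1]
    - [0, 0.006, 0, 0, 0, 0, 1]
    - [0, 0.005, 0, 0, 0, 0, 1]
    - [0, 0.004, 0, 0, 0, 0, 1]
    - [0, 0.003, 0, 0, 0, 0, 1]
    - [0, 0, 0, 0, 0, 0, 1]

```text
t: 20.18
tcp_pos: [0.5299, -0.0018, 0.0695]
tool_rot: [-0.021, 1.0, 0.0, 0.0]
force: [-0.2, -0.0, 0.7]
finger_gap: -0.004
gripper_force: 0.1
```

apply_moves:
  plan:
    - [0, 0.003, 0, 0, 0, 0, 1]
    - [0, 0.003, 0, 0, 0, 0, 1]
    - [0, 0, 0, 0, 0, 0, 1]

```text
t: 20.55
tcp_pos: [0.5296, 0.0042, 0.0692]
tool_rot: [-0.021, 1.0, 0.0, 0.0]
force: [-0.0, -0.9, 0.4]
finger_gap: 0.002
gripper_force: 0.4
```

```bash
python3 -c "
from h import *
stat()"
```

```text
t 20.55 station [0.0011 0.0246 0.0692] F [-0.08 -0.9   0.44] yawerr -0.00017222188651503517 tilt [0. 0.] gap 0.0 q [-0.2   0.65  1.8   0.    0.69 -1.82]
```

apply_moves:
  plan:
    - [0, 0.003, 0, 0, 0, 0, 1]
    - [0, 0.003, 0, 0, 0, 0, 1]
    - [0, 0, 0, 0, 0, 0, 1]

```text
t: 20.92
tcp_pos: [0.5292, 0.0104, 0.0692]
tool_rot: [-0.021, 1.0, 0.0, -0.0]
force: [0.7, -1.0, 0.2]
finger_gap: -0.001
gripper_force: 0.3
```

apply_moves:
  plan:
    - [0, 0.002, 0, 0, 0, 0, 1]
    - [0, 0.002, 0, 0, 0, 0, 1]
    - [0, 0, 0, 0, 0, 0, 1]

```text
t: 21.3
tcp_pos: [0.529, 0.0142, 0.0692]
tool_rot: [-0.021, 1.0, 0.0, -0.0]
force: [0.6, -0.0, -0.4]
finger_gap: 0.002
gripper_force: 0.4
```

```bash
python3 -c "
from h import *
stat()"
```

```text
t 21.3 station [0.001  0.0346 0.0692] F [ 0.64 -0.08 -0.42] yawerr -0.00016715699674082346 tilt [-0.  0.] gap 0.0 q [-0.18  0.65  1.8   0.    0.69 -1.8 ]
```

The tray moves past its locked 5 mm at low force. I keep pushing smoothly.

apply_moves:
  plan:
    - [0, 0.003, 0, 0, 0, 0, 1]
    - [0, 0.004, 0, 0, 0, 0, 1]
    - [0, 0.005, 0, 0, 0, 0, 1]
    - [0, 0.005, 0, 0, 0, 0, 1]
    - [0, 0.005, 0, 0, 0, 0, 1]
    - [0, 0.004, 0, 0, 0, 0, 1]
    - [0, 0.003, 0, 0, 0, 0, 1]
    - [0, 0.002, 0, 0, 0, 0, 1]

```text
t: 22.3
tcp_pos: [0.5276, 0.0452, 0.0693]
tool_rot: [-0.021, 1.0, 0.0, -0.0]
force: [-1.2, -2.1, -2.0]
finger_gap: -0.001
gripper_force: 1.0
```

apply_moves:
  plan:
    - [0, 0.003, 0, 0, 0, 0, 1]
    - [0, 0.004, 0, 0, 0, 0, 1]
    - [0, 0.005, 0, 0, 0, 0, 1]
    - [0, 0.005, 0, 0, 0, 0, 1]
    - [0, 0.005, 0, 0, 0, 0, 1]
    - [0, 0.004, 0, 0, 0, 0, 1]
    - [0, 0.003, 0, 0, 0, 0, 1]
    - [0, 0.002, 0, 0, 0, 0, 1]

```text
t: 23.3
tcp_pos: [0.5262, 0.0761, 0.0693]
tool_rot: [-0.021, 1.0, 0.0, -0.0]
force: [-1.7, -1.4, -0.1]
finger_gap: 0.0
gripper_force: 1.0
```

Run:
```python
from h import *
s=stat();c=wcal(s)
im=snapshot("wrist")[:,:,::-1].copy()
cv2.imwrite("pics/w4.png",im)
```

```text
t 23.3 station [0.0008 0.0965 0.0693] F [-1.72 -1.31 -0.09] yawerr -7.987290640638217e-05 tilt [-0.001  0.   ] gap 0.0 q [-0.07  0.66  1.8  -0.    0.69 -1.68]
```

View pics/w4.png

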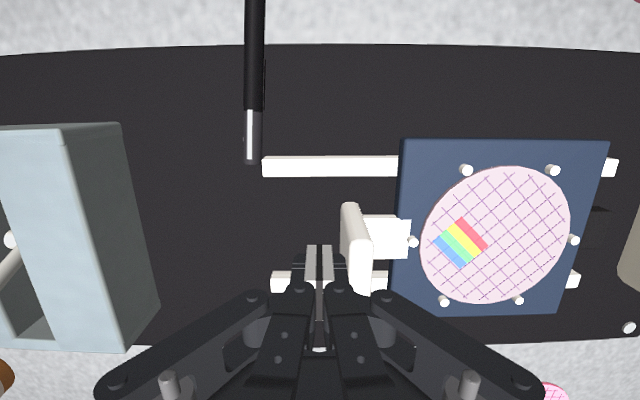

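The tray is sliding with the wafer still inside its pins (495,235), and the fingers are against the handle (345,240). I finish gently.

apply_moves:
  plan:
    - [0, 0.003, 0, 0, 0, 0, 1]
    - [0, 0.003, 0, 0, 0, 0, 1]
    - [0, 0.003, 0, 0, 0, 0, 1]
    - [0, 0.002, 0, 0, 0, 0, 1]
    - [0, 0, 0, 0, 0, 0, 1]

```text
t: 23.98
tcp_pos: [0.5259, 0.0864, 0.0693]
tool_rot: [-0.021, 1.0, -0.001, -0.0]
force: [-1.0, -5.0, -1.3]
finger_gap: 0.003
gripper_force: 2.5
```

apply_moves:
  plan:
    - [0, 0.002, 0, 0, 0, 0, 1]
    - [0, 0.001, 0, 0, 0, 0, 1]
    - [0, 0, 0, 0, 0, 0, 1]

```text
t: 24.35
tcp_pos: [0.5258, 0.0883, 0.0694]
tool_rot: [-0.022, 1.0, -0.001, -0.0]
force: [-1.6, -10.2, 0.2]
finger_gap: 0.003
gripper_force: 4.6
```

apply_moves:
  plan:
    - [0, 0.002, 0, 0, 0, 0, 1]
    - [0, 0, 0, 0, 0, 0, 1]

```text
t: 24.6
tcp_pos: [0.5258, 0.0897, 0.0694]
tool_rot: [-0.022, 1.0, -0.002, -0.0]
force: [-2.5, -11.4, -0.0]
finger_gap: 0.002
gripper_force: 5.8
```

```bash
python3 -c "
from h import *
stat()"
```

```text
t 24.6 station [0.001  0.1101 0.0694] F [-2.990e+00 -1.133e+01 -1.000e-02] yawerr 0.0017598809556437778 tilt [-0.001 -0.004] gap 0.0 q [-0.04  0.66  1.79 -0.01  0.7  -1.65]
```

The end stop is felt at 11 N (compressed about 4 mm). I release slowly, then retreat and check.

apply_moves:
  plan:
    - [0, -0.003, 0, 0, 0, 0, 1]
    - [0, -0.004, 0, 0, 0, 0, 1]
    - [0, -0.02, 0, 0, 0, 0, 1]
    - [0, -0.03, -0.05, 0, 0, 0, 1]
    - [0, 0, -0.06, 0, 0, 0, 1]
    - [0.05, 0, -0.04, 0, 0, 0, 1]
    - [0.05, 0, 0, 0, 0, 0, 1]
    - [0.03, 0, 0, 0, 0, 0, 1]

```text
t: 25.6
tcp_pos: [0.3979, 0.0303, 0.2192]
tool_rot: [-0.021, 1.0, 0.0, 0.001]
force: [0.5, -0.2, -0.1]
finger_gap: -0.001
gripper_force: 0.0
```

apply_moves:
  plan:
    - [0, 0.04, 0, 0, 0, 0, 1]
    - [0, 0.04, 0, 0, 0, 0, 1]
    - [0, 0, 0, 0, 0, 0, 1]

```text
t: 25.98
tcp_pos: [0.3963, 0.1117, 0.2188]
tool_rot: [-0.023, 1.0, 0.001, 0.001]
force: [0.1, -0.4, -0.2]
finger_gap: -0.001
gripper_force: 0.0
```

Run:
```python
from h import *
s=stat();c=wcal(s)
def box(y): return [[x,y-.006,z] for z,x in((.037,-.025),(.037,.025),(.097,.025),(.097,-.025))]+[[x,y+.095+d,.045] for x,d in((-.065,-.065),(.065,-.065),(.065,.065),(-.065,.065))]
w=snapshot("wrist")[:,:,::-1].copy()
p=proj("wrist",st2w(P,box(.125)),c).astype(np.int32)
for k in(0,4): cv2.polylines(w,[p[k:k+4]],True,(0,255,0),1)
t=snapshot("scene")[:,:,::-1].copy()
p=(proj("scene",st2w(P,[grip(i,.4) for i in range(3)]+box(.125)))-[140,150]+.5)*2.5
t=cv2.resize(t[150:270,140:396+1],None,fx=2.5,fy=2.5,interpolation=cv2.INTER_CUBIC);p=p.astype(np.int32)
for q in p[:3]: cv2.circle(t,tuple(map(int,q)),4,(0,255,0),1)
for k in(3,7): cv2.polylines(t,[p[k:k+4]],True,(0,255,0),1)
cv2.imwrite("pics/w5.png",np.vstack([w[150:400],t[:,:640]]))
```

```text
t 25.98 station [-0.1275  0.1376  0.2188] F [ 0.06 -0.44 -0.23] yawerr 0.003668801518031714 tilt [0.002 0.001] gap -0.0 q [ 0.    0.26  1.96  0.    0.92 -1.62]
```

View pics/w5.png

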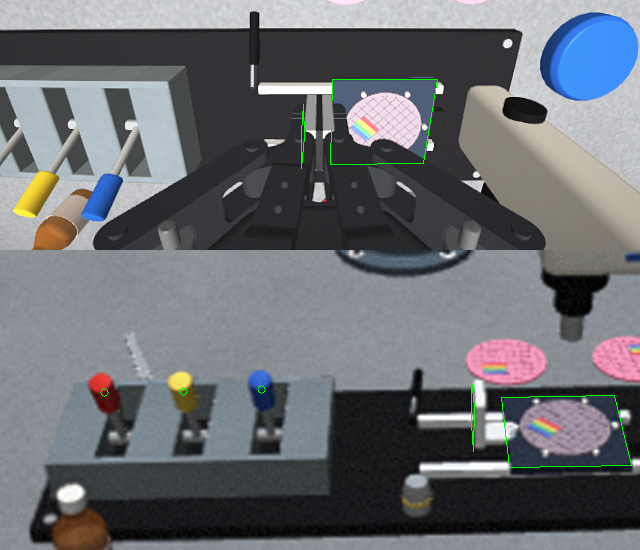

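The outline predicted for 90 mm of travel lies on the tray in both views. All three grips are centred on their thrown positions at (104,392), (183,392) and (261,389), and the wafer is inside its pins. The robot is clear, so I hand in.

```bash
python3 -c "
from station import *
print(sign_off())"
```

```text
the job is handed in; nothing more can be done
None
```

I threw the levers home in the order yellow, red, blue, slid the tray to its end stop with the wafer in place, and handed in at about 26 s; the force readings I took peaked at about 12 N, and no verdict came back.

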